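# Tip a carton out of the packed kitchen rack and weigh it

### The arm

A 6-joint arm with a two-finger parallel gripper is mounted at the origin on the work surface. World frame = base frame: x ahead of the robot, y to its left, z up, the work surface at z = 0. Lengths are in m, angles in degrees, forces in N, time in s.
With the tool pointing down it reaches from about 0.25 to 0.725 m from the base axis. Payload 9.7 kg.
Tool frame: the origin (TCP) lies between the finger pads; the fingertips stand 11 mm ahead of it and the grasp point (between the pads) lies 8 mm behind it; y points along the fingers, x is the direction in which the jaws open and shut, and the axes are right-handed (so a half turn about y gives the same grasp; the last joint's range is limited). The gripper opens to 85 mm and grips with 20 to 120 N. Pads are 22 mm wide; open, the fingers measure 114 mm over their backs; the gripper's body (76 mm by 85 mm) begins 54 mm behind the grasp point. The pads swing forward as they close: fully open they stand 13 mm farther back than shut.
Start: joints at [75.459, 4.979, 10.078, 95.1, 0, 90], TCP at [0.138, 0.532, 0.242] pointing down, gripper open.
Joint ranges: [-179.16, 179.16], [-48.56, 103.87], [-65.8, 70.77], [-126.05, 130.52], [-82.76, 87.17], [-180, 180]. Speed limits (degrees/s): [127.2, 127.2, 147.25, 180, 180, 180].

### API

Orientations are given as [roll, pitch, yaw] about the fixed x, y, z axes, in that order (R = Rz(yaw) Ry(pitch) Rx(roll)).
In Python, from workcell import bot, vision gives the robot as it stands. The module is installed in compiled form; this text tells all that it offers.
- The arm moves only by the shell command python3 -m crank 'ROWS' [OPENING] [FORCE]. ROWS is text: rows parted by semicolons, each of 6 numbers parted by spaces: the shift along the tool's x, y, z in m, then the turn, a rotation vector about the tool's x, y, z in rad. A call has 1 to 8 rows; each row is the pose to reach, as a shift and turn from the pose commanded when the call began, along the tool's axes at that moment; what a row does not reach only later rows make up. A row lasts 1/10 s, in which the tool goes at most 50 mm and 8.59 degrees, less where a joint would pass 70% of its speed; a pose out of reach is approached as far as the arm can. A call with a gripper value outside its range is refused whole. OPENING is the gripper's target within -1 to 1 (shut at 1, half-way at 0, fully open at -1), set as the call begins (- or left out, the last holds). The fingers move at their own pace and stop on an object; FORCE is the grip in N (left out, the last holds). Time passes only in rows, so rows that repeat a pose let the fingers close. It gives the time, the measured TCP pose, the force and the opening at its end, in the units of the state.
- bot.get_obs(): the state, without advancing time (a new reading comes with each control period).
- vision.camera(name): name is "side" or "top"; returns the picture (420x560x3 uint8, red, green, blue); there is no depth.
- vision.get_calibration(name): a dict with "fx", "fy", "cx", "cy" (pixels), "rvec" (rotation vector, rad) and "tvec" (3), from world to camera coordinates, as OpenCV has them. Camera axes: x right, y down, z forward; pixel columns grow to the right and rows downward; lengths in m; the calibration is good to about 2 mm. A picture is of the moment at which its call begins. get_calibration takes no time and is no camera call.
- bot.job_done(): hands the job in, once; it reports no verdict.
The state is a dict: "time": time; "q": joint angles; "qd": joint speeds; "joint_efforts": joint torques, N m; "ee_pos": TCP position; "tcp_rot": TCP orientation; "wrist_force": force on the tool from outside, world axes, zero at the start; "torque": the same for the moment, N m; "opening": finger opening in m.
Only numpy, scipy, OpenCV 4.12 (cv2) and the standard library are available. Lean on these libraries where they do the work, as an engineer would, in place of code of your own. Each camera call takes 0.05 s, during which the arm holds its last target. There are 200 camera calls.

### The job

Check what is left in the red carton: tip it forward by its top edge out of the packed rack until it leans on the guard rail by itself, then take hold of the part that sticks out, lift it clear and stand it upright in the middle of the kitchen scale's plate. Set it down rather than dropping it, don't let it topple, leave the other cartons standing in their places and don't disturb the other things on the counter.

Things in the scene. Friction and masses are not known exactly. Their poses are not given: they have to be found in the camera images.
- red_mid (a point): red carton: stiff box, 105 deep (x) x 45 thick (y) x 190 mm tall (z), 0.25-0.5 kg, red with a whitish band; point at its centre, 95 mm above its foot. Its narrow spine (45 x 190, local -x) faces the rack's front. In any of five places in the row, 1.5 mm from its neighbours or the rack end: no finger fits between. Tilted forward beyond about 0.5 rad it passes its balance.
- rack: fixed steel rack round the row (sizes in mm); origin under its middle, on the counter; x front to back, y along the row (carton centres at x 0, y 0, +-46.5, +-93), z up. Floor top 20 above the counter. Back sheet 125 high, inner face at x = 74.5: 22 clear behind the cartons, whose tops are 210 above the counter. End sheets 90 high in front, 125 behind.
- rail (a point): middle of the rack's fixed front guard rail, a 10 mm thick round bar along y, 59.5 mm in front of the rack's origin, axis 75 mm above the counter (55 above the rack floor), 2 in front of the cartons. A carton tipped past its balance leans its spine on this rail, its front bottom edge sliding back on the rack floor, and stays so anywhere at about 0.55 to 0.8 rad.
- pan (a point): centre of the top of the kitchen scale's white weighing plate (150 in x by 170 mm in y), 24 mm above the counter. The scale (200 x 180 mm, black, display at its front) is fixed; x points from front to back, z up. It stands left or right of the rack.
- blue_mid (a point): the blue carton, same size and axes as the red one, 0.35 kg, stays in the rack; point at its centre, half-way up.
- green_mid (a point): the green carton, same size and axes as the red one, 0.35 kg, stays in the rack; point at its centre, half-way up.
- kraft_mid (a point): the brown carton, same size and axes as the red one, 0.35 kg, stays in the rack; point at its centre, half-way up.
- white_mid (a point): the white carton, same size and axes as the red one, 0.35 kg, stays in the rack; point at its centre, half-way up.
- bowl: white mixing bowl, 200 mm across, 95 high; origin under its middle; leave alone.
- oil: green oil bottle, 60 mm across, 200 high; origin under its middle; leave alone.
- mug: blue mug, 84 mm across without handle, 95 high; origin under its middle; leave alone.
- mill: dark wooden pepper mill, 56 mm across, 165 high; origin under its middle; leave alone.
Things that resemble listed ones, but are neither listed nor needed, are in the scene too. There is more than one size of the part that bears kraft_mid; the job needs the largest.

How it is judged:
By the outcome, as a careful person would: the job done as asked, in the order asked, and still so for the second after the job is handed in, with the robot touching nothing.
It also fails if it takes over 67 s, if anything falls off the work surface, if the arm or the gripper's body presses on something with over 40 N, if the wrist force passes 120 N, or if a joint passes its speed limit or range.

## Working session

There is one attempt and no reset: what is moved stays moved. The work goes in short steps, Python scripts to look and compute and a shell command to move; the robot and the scene stay as the last step left them, time stands still between calls to the robot, and variables do not carry over. Pictures are saved under pics/ and viewed, about 8 in all and at most 12, crops included, and the job is handed in when it is done.

```bash
mkdir -p pics
python3 - <<'E'
from workcell import bot, vision
import cv2
for n in("side","top"):
    cv2.imwrite(f"pics/{n}0.png",vision.camera(n)[:,:,::-1]); print(vision.get_calibration(n))
print(bot.get_obs())
E
```

```text
{'fx': 538.4287455128705, 'fy': 538.4287455128705, 'cx': 277.60733293262007, 'cy': 217.8142774724389, 'rvec': array([ 2.14815873, -0.03452984,  0.03059223]), 'tvec': array([-0.5683393 ,  0.10063093,  1.60289087])}
{'fx': 487.3799979344193, 'fy': 487.3799979344193, 'cx': 282.62023841079156, 'cy': 208.43177765753455, 'rvec': array([ 2.14313004, -2.11613777,  0.17184546]), 'tvec': array([-0.02284749,  0.58631496,  1.38798531])}
{'time': 0.1, 'q': array([7.54585264e+01, 5.00939095e+00, 1.00391499e+01, 9.51016082e+01,
       1.56987201e-03, 9.00004843e+01]), 'qd': array([-0.03764717, -0.02518239,  0.20592328,  0.10542429, -0.04322278,
       -0.05246467]), 'joint_efforts': array([ 4.69370589e-04, -5.21561909e+01,  4.65650833e+01,  1.59482349e-02,
       -4.91190747e-06, -1.08535875e-05]), 'ee_pos': array([0.13803577, 0.53218524, 0.24164153]), 'tcp_rot': array([-8.99984307e+01,  7.18491794e-02,  7.54580421e+01]), 'wrist_force': array([-0.84227653, -0.29717408, -0.15297166]), 'torque': array([-0.01863277, -0.01261708,  0.02045512]), 'opening': 0.0851886859276953}
```

View pics/side0.png

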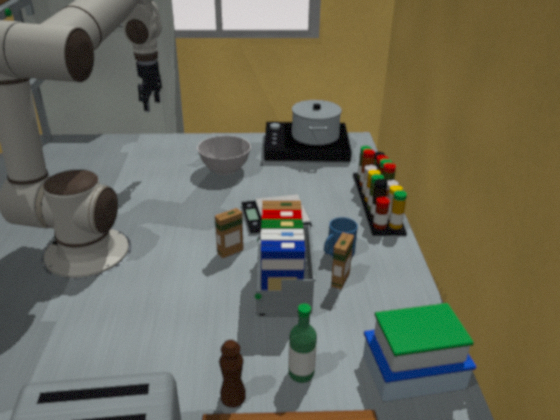

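View pics/top0.png

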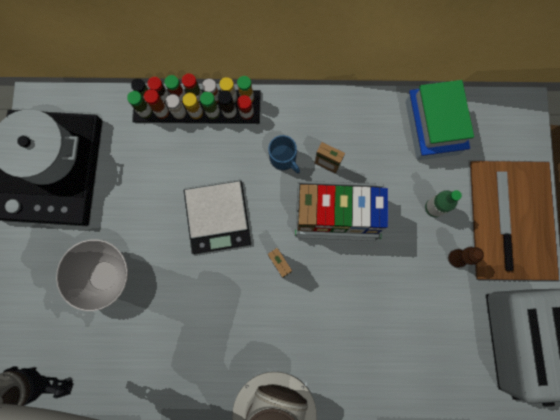

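Top view: the rack is at about (343,210). Left to right, its cartons are brown (308), red with a whitish band (326,208), green, white and blue. The scale is at (218,215), to the left of the rack. Small brown boxes at (329,155) and (279,262) look like the kraft carton, but the full-size one in the rack at (308,208) is the one meant. The only red carton is at (326,208). I'll enlarge this area to confirm and to pick corners.

Run:
```python
import cv2
a=cv2.imread("pics/top0.png")[165:290,175:400]
cv2.imwrite("pics/topc.png",cv2.resize(a,None,fx=3.5,fy=3.5,interpolation=cv2.INTER_CUBIC))
a=cv2.imread("pics/side0.png")[185:320,200:370]
cv2.imwrite("pics/sidec.png",cv2.resize(a,None,fx=4,fy=4,interpolation=cv2.INTER_CUBIC))
```

```text
(no output)
```

View pics/topc.png

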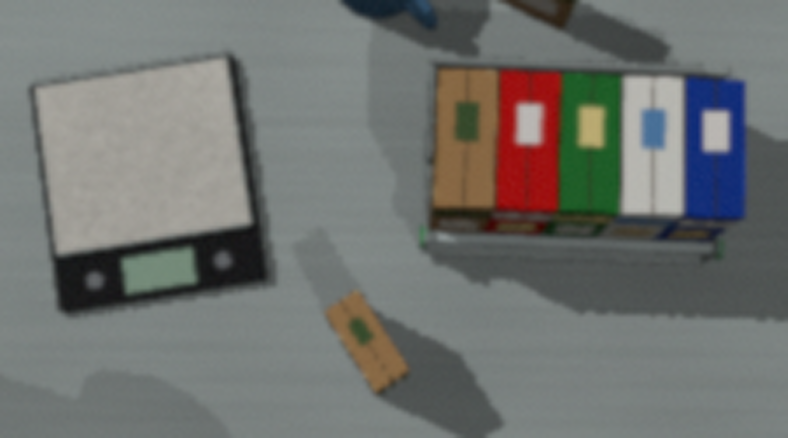

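View pics/sidec.png

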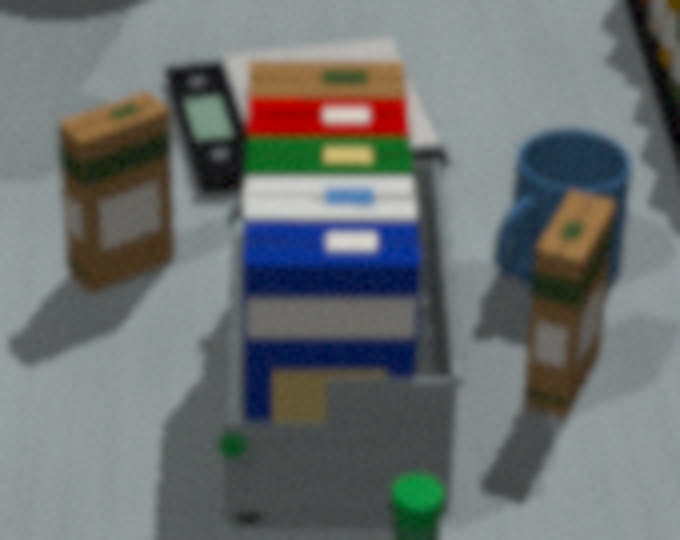

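The crop confirms it: the red carton is second from the +y end, between brown and green, and the small brown boxes stand outside the rack. Next I fit the rack and scale poses from these corners.

```bash
cat > h.py <<'E'
import numpy as np, cv2
from scipy.optimize import least_squares
from workcell import bot, vision
C={n:vision.get_calibration(n) for n in("side","top")}
def proj(n,P):
    c=C[n]; K=np.array([[c["fx"],0,c["cx"]],[0,c["fy"],c["cy"]],[0,0,1]])
    return cv2.projectPoints(np.float64(P).reshape(-1,1,3),c["rvec"],c["tvec"],K,None)[0][:,0]
def T(p,L):  # planar pose
    c,s=np.cos(p[2]),np.sin(p[2]); L=np.float64(L)
    return np.c_[p[0]+c*L[:,0]-s*L[:,1],p[1]+s*L[:,0]+c*L[:,1],L[:,2]]
def fit(obs,p0):
    f=lambda p:np.concatenate([(proj(n,T(p,L))-uv).ravel() for n,L,uv in obs])
    r=least_squares(f,p0,loss="soft_l1"); return r.x,np.sqrt(np.mean(f(r.x)**2))
def tri(uvt,uvs,p0=(.5,0,.1)):
    return least_squares(lambda p:np.r_[proj("top",p)[0]-uvt,proj("side",p)[0]-uvs],p0).x
tc=lambda a:(np.float64(a)+.5)/3.5-.5+[175,165]
sc=lambda a:(np.float64(a)+.5)/4-.5+[200,185]
E
python3 - <<'E'
from h import *
ys=[.1155,.06975,.02325,-.02325,-.06975,-.1155]
Lb=[[.0525,y,.21] for y in ys]; Lf=[[-.0525,y,.21] for y in ys]
tb=tc([(436,68),(498,70),(560,72),(622,75),(684,77),(745,81)]); tf=tc([(432,208),(496,210),(558,212),(620,214),(683,217),(742,219)])
sf=sc([(250,63),(248,98),(246,138),(244,177),(243,222),(245,267)]); sb=sc([(403,63),(405,98),(409,138),(412,177),(416,222),(419,267)])
T_=[("top",Lb,tb),("top",Lf,tf)];S=[("side",Lb,sb),("side",Lf,sf)]
for o in(T_,S,T_+S):
    p,e=fit(o,[.55,-.1,0]); print("rack",p.round(4),np.degrees(p[2]).round(2),e.round(2))
P=[[.075,.085,.024],[.075,-.085,.024],[-.075,.085,.024],[-.075,-.085,.024]]
q,e=fit([("top",P,tc([(33,86),(230,56),(57,255),(254,228)]))],[.5,.2,0]);print("pan",q.round(4),np.degrees(q[2]).round(2),e.round(2))
print("red",T(p,[[0,.0465,.115]]),"redtop f/b",T(p,[[-.0525,.0465,.21],[.0525,.0465,.21]]).round(4),"rail",T(p,[[-.0595,0,.075]]).round(4))
print("small",tri(tc((366,341)),sc((113,118))).round(3))
for n,w in(("frontsmall",[(328,308),(358,292),(408,374),(380,393)]),): print(n,[tri(tc(a),sc(b)).round(3) for a,b in zip([(358,292),(408,374)],[(150,95),(65,138)])])
E
```

```text
rack [ 0.5688 -0.175  -0.026 ] -1.49 0.27
rack [ 0.5706 -0.1799 -0.0285] -1.63 0.29
rack [ 0.5698 -0.1761 -0.0269] -1.54 0.61
pan [0.5865 0.186  0.1652] 9.46 0.34
red [[ 0.57107848 -0.1296584   0.115     ]] redtop f/b [[ 0.5186 -0.1282  0.21  ]
 [ 0.6236 -0.1311  0.21  ]] rail [[ 0.5103 -0.1745  0.075 ]]
small [ 0.425 -0.009  0.132]
frontsmall [array([ 0.457, -0.003,  0.148]), array([ 0.396, -0.042,  0.137])]
```

```bash
cat >> h.py <<'E'
from scipy.spatial.transform import Rotation as Ro
RACK=np.array([.5698,-.1761,-.0269]); PAN=np.array([.5865,.1860,.1652])
def rk(x,y,z,p=RACK): return T(p,[[x,y,z]])[0]
def ori(yaw,tilt=0):  # jaws along yaw(deg); tilt (rad): fingers lean forward(+x); 0 = down
    y=np.radians(yaw); a=Ro.from_euler("xyz",[-90,0,yaw],degrees=True)
    return Ro.from_rotvec(-tilt*np.array([np.cos(y),np.sin(y),0]))*a
def delta(pos,R):
    o=bot.get_obs(); Rc=Ro.from_euler("xyz",o["tcp_rot"],degrees=True)
    d=Rc.inv().apply(np.array(pos)-o["ee_pos"]); r=(Rc.inv()*R).as_rotvec()
    print("shift",d.round(4),"|%.3f|"%np.linalg.norm(d),"turn",r.round(4)); return d,r
E
python3 - <<'E'
from h import *
print(ori(88.5,.6).apply([0,1,0]))
delta([.138,.532,.34],ori(75.46))
delta(rk(.075,.0465,.34),ori(88.46))
E
```

```text
[ 0.56444898 -0.01478062 -0.82533561]
shift [-0.0003 -0.0984 -0.    ] |0.098| turn [-0.     -0.     -0.0013]
shift [-0.5151 -0.0977 -0.6584] |0.842| turn [-2.000e-04 -2.269e-01 -1.200e-03]
```

```bash
python3 -m crank '0 -0.05 0 0 0 0; 0 -0.1 0 0 0 0; -0.03 -0.1 -0.04 0 0 0; -0.06 -0.1 -0.08 0 0 0; -0.09 -0.1 -0.12 0 -0.05 0; -0.12 -0.1 -0.16 0 -0.1 0; -0.15 -0.1 -0.2 0 -0.15 0; -0.18 -0.1 -0.24 0 -0.2 0' 1 60
python3 - <<'E'
from h import *
print(bot.get_obs()["q"].round(1)); delta(rk(.075,.0465,.34),ori(88.46))
E
```

```text
time: 0.9
ee_pos: [0.3259, 0.2961, 0.3421]
tcp_rot: [-90.0, 0.0, 87.1]
wrist_force: [0.9, 0.5, 0.1]
opening: 0.0001
[ 42.3  -6.3  10.3 106.6  -0.   45.2]
shift [-0.4108  0.0021 -0.3416] |0.534| turn [-0.     -0.0245 -0.0001]
```

```bash
python3 -m crank '-0.036 0 -0.03 0 0 0; -0.072 0 -0.06 0 0 0; -0.108 0 -0.09 0 0 0; -0.144 0 -0.12 0 -0.02 0; -0.18 0 -0.15 0 -0.024 0; -0.216 0 -0.18 0 -0.024 0; -0.252 0 -0.21 0 -0.024 0; -0.288 0 -0.24 0 -0.024 0'
python3 -m crank '-0.036 0 -0.03 0 0 0; -0.072 0 -0.06 0 0 0; -0.1 0 -0.09 0 0 0; -0.123 0 -0.102 0 0 0; -0.123 0 -0.102 0 0 0; -0.123 0 -0.102 0 0 0'
python3 - <<'E'
from h import *
print(bot.get_obs()["q"].round(1)); delta(rk(.075,.0465,.203),ori(88.46))
for n in("side","top"): cv2.imwrite(f"pics/{n}1.png",vision.camera(n)[:,:,::-1])
a=cv2.imread("pics/top1.png")[150:290,250:420];b=cv2.imread("pics/side1.png")[150:290,200:370]
cv2.imwrite("pics/both1.png",cv2.resize(np.hstack([a,b]),(800,330),interpolation=cv2.INTER_CUBIC))
E
```

```text
time: 1.7
ee_pos: [0.5501, -0.0045, 0.342]
tcp_rot: [-90.0, -0.0, 88.3]
wrist_force: [0.0, 2.7, 0.3]
opening: 0.0005
time: 2.3
ee_pos: [0.6478, -0.129, 0.3412]
tcp_rot: [-89.9, -0.0, 88.2]
wrist_force: [0.0, 0.7, -0.6]
opening: -0.0001
[-11.3  27.4  49.2 111.9   0.   -9.5]
shift [-0.0027  0.1382  0.0015] |0.138| turn [-0.0017 -0.004   0.0005]
```

View pics/both1.png

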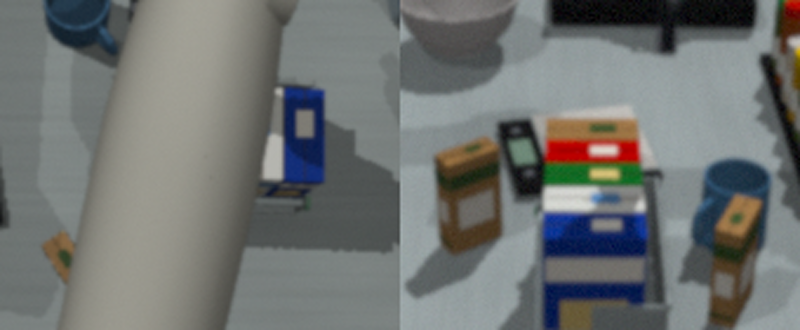

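```bash
python3 -m crank '-0.001 0.04 0 0 0 0; -0.003 0.08 0.001 0 0 0; -0.003 0.11 0.001 0 -0.004 0; -0.003 0.125 0.001 0 -0.004 0; -0.003 0.132 0.001 0 -0.004 0; -0.003 0.138 0.001 0 -0.004 0; -0.003 0.138 0.001 0 -0.004 0'
python3 - <<'E'
from h import *
o=bot.get_obs(); print(o["wrist_force"].round(2),o["torque"].round(3)); delta(rk(.0625,.0465,.203),ori(88.46))
cv2.imwrite("pics/s2.png",vision.camera("side")[:,:,::-1])
b=cv2.imread("pics/s2.png")[150:290,200:370]
cv2.imwrite("pics/s2c.png",cv2.resize(b,None,fx=4,fy=4,interpolation=cv2.INTER_CUBIC))
E
```

```text
time: 3.1
ee_pos: [0.6466, -0.1311, 0.2048]
tcp_rot: [-90.0, 0.0, 88.6]
wrist_force: [-0.8, -0.9, -0.2]
opening: -0.0001
[-0.78 -0.93 -0.16] [ 0.03  -0.024 -0.028]
shift [-0.0005  0.0018  0.013 ] |0.013| turn [ 0.0007  0.0017 -0.0001]
```

View pics/s2c.png

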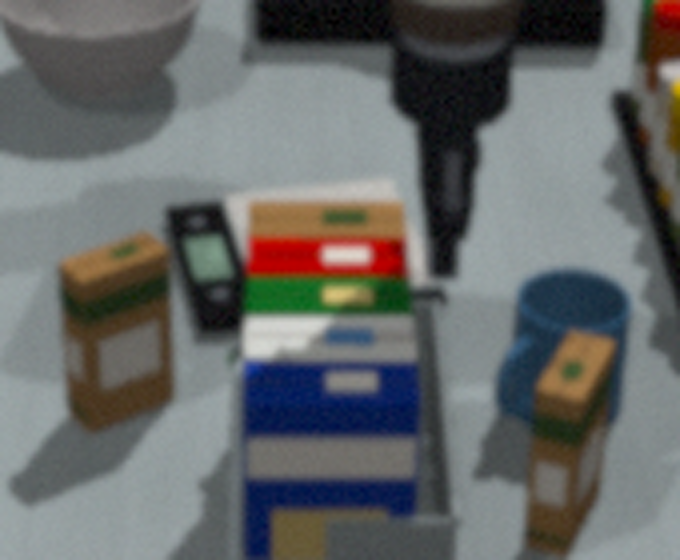

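```bash
python3 -m crank '0 0 0.007 0 0 0; 0 0 0.011 0 0 0; 0 0 0.015 0 0 0; 0 0 0.02 0 0 0; 0 -0.004 0.025 0 0 0; 0 -0.008 0.03 0 0 0; 0 -0.012 0.035 0 0 0; 0 -0.015 0.04 0 0 0'
python3 - <<'E'
from h import *
cv2.imwrite("pics/s3.png",vision.camera("side")[:,:,::-1])
b=cv2.imread("pics/s3.png")[150:290,200:370]
cv2.imwrite("pics/s3c.png",cv2.resize(b,None,fx=4,fy=4,interpolation=cv2.INTER_CUBIC))
E
```

```text
time: 3.95
ee_pos: [0.6059, -0.1305, 0.2194]
tcp_rot: [-90.0, -0.0, 88.5]
wrist_force: [1.5, 0.4, -0.6]
opening: -0.0002
```

View pics/s3c.png

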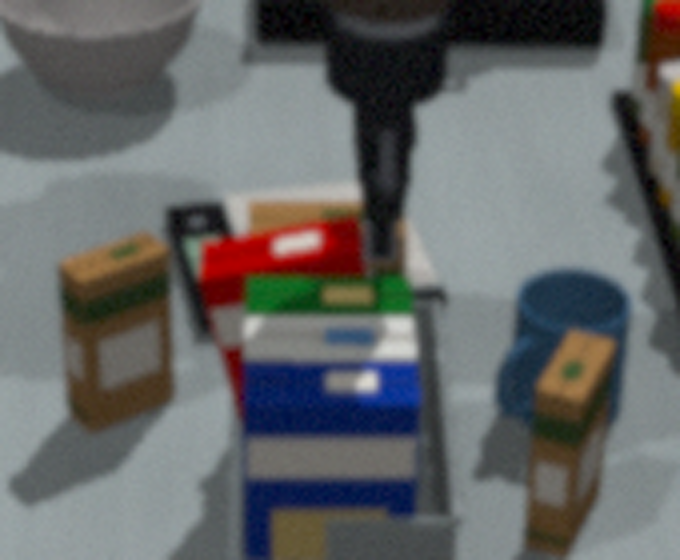

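The red carton is tipping, its top face now from (203,245) to (360,225) in the crop, with the finger behind its back edge and the neighbours still standing. I'll keep pulling past the balance point.

```bash
python3 -m crank '0 -0.003 0.005 0 0 0; 0 -0.006 0.01 0 0 0; 0 -0.008 0.015 0 0 0; 0 -0.008 0.02 0 0 0; 0 -0.008 0.025 0 0 0; 0 -0.008 0.03 0 0 0; 0 -0.008 0.034 0 0 0; 0 -0.008 0.038 0 0 0'
python3 -m crank '0 0 0.004 0 0 0; 0 0 0.008 0 0 0; 0 0 0.012 0 0 0; 0 0 0.016 0 0 0; 0 0 0.018 0 0 0; 0 0 0.018 0 0 0'
python3 - <<'E'
from h import *
o=bot.get_obs();print((o["ee_pos"]-rk(0,.0465,0)).round(4))
cv2.imwrite("pics/s4.png",vision.camera("side")[:,:,::-1])
b=cv2.imread("pics/s4.png")[150:290,200:370]
cv2.imwrite("pics/s4c.png",cv2.resize(b,None,fx=4,fy=4,interpolation=cv2.INTER_CUBIC))
E
```

```text
time: 4.8
ee_pos: [0.5693, -0.1296, 0.2293]
tcp_rot: [-90.3, 0.0, 88.5]
wrist_force: [2.9, -0.7, 5.9]
opening: -0.0001
time: 5.4
ee_pos: [0.5504, -0.1291, 0.2281]
tcp_rot: [-90.1, 0.0, 88.5]
wrist_force: [0.7, 0.3, 5.3]
opening: -0.0001
[-0.0206  0.0005  0.2281]
```

View pics/s4c.png

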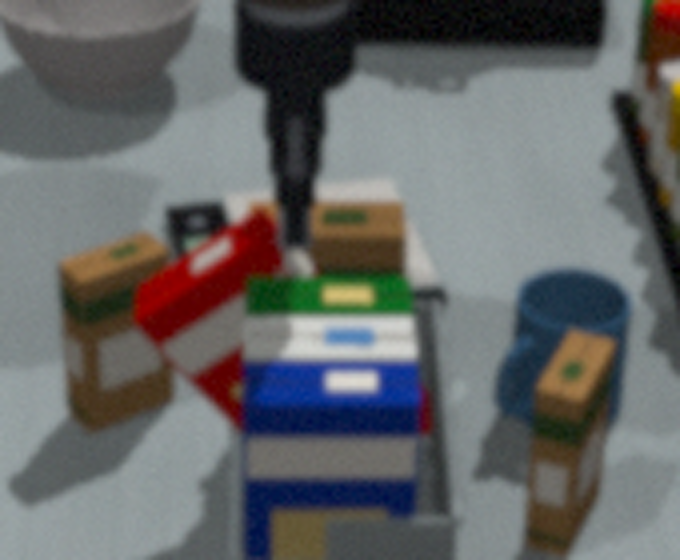

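The carton now leans far out over the rail: its top-front corner is at (137,295), its top-back at (270,215), and its lower back edge shows at (425,415). I'll back off upward and open, then measure the lean.

```bash
python3 -m crank '0 -0.01 -0.004 0 0 0; 0 -0.03 -0.005 0 0 0; 0 -0.06 -0.005 0 0 0; 0 -0.1 -0.005 0 0 0; 0 -0.13 -0.005 0 0 0; 0 -0.13 -0.005 0 0 0; 0 -0.13 -0.005 0 0 0' -0.6 60
python3 - <<'E'
from h import *
cv2.imwrite("pics/s5.png",vision.camera("side")[:,:,::-1])
b=cv2.imread("pics/s5.png")[180:290,200:350]
cv2.imwrite("pics/s5c.png",cv2.resize(b,None,fx=5,fy=5,interpolation=cv2.INTER_CUBIC))
E
```

```text
time: 6.15
ee_pos: [0.5558, -0.1293, 0.357]
tcp_rot: [-90.0, 0.0, 88.5]
wrist_force: [0.6, 0.4, 0.5]
opening: 0.0684
```

View pics/s5c.png

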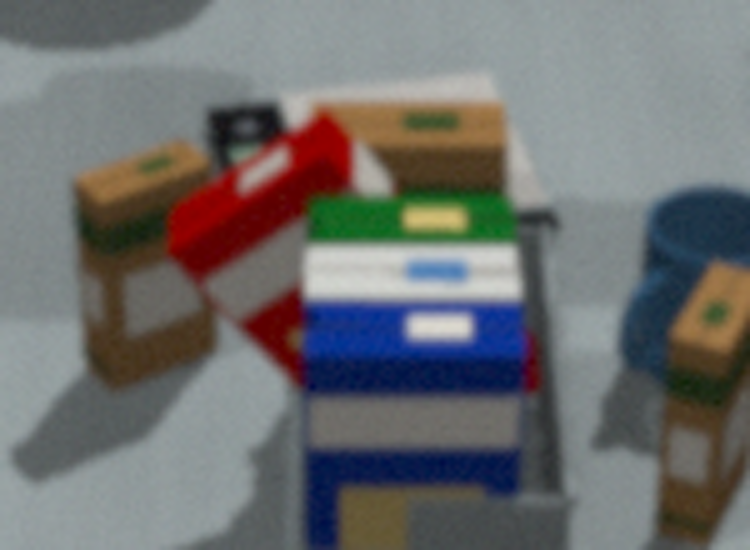

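```bash
cat >> h.py <<'E'
def lean(th,s,w,xb=None,y=.0465):
    if xb is None: xb=-.0595+(.005+.055*np.sin(th))/np.cos(th)
    return rk(xb-s*np.sin(th)+w*np.cos(th),y,.02+s*np.cos(th)+w*np.sin(th))
E
python3 - <<'E'
from h import *
uv=(np.float64([(170,247),(350,153),(170,210),(325,112)])+.5)/5-.5+[200,180]
sw=[(.19,0,.024),(.19,.105,.024),(.19,0,.069),(.19,.105,.069)]
f=lambda v:np.concatenate([proj("side",lean(v[0],s,w,v[1] if len(v)>1 else None,y))[0]-u for (s,w,y),u in zip(sw,uv)])
for v0 in([.65],[.65,0]):
    r=least_squares(f,v0); print(r.x,np.sqrt(np.mean(r.fun**2)),r.fun.reshape(-1,2).round(1).tolist())
th=least_squares(f,[.65]).x[0]; 
R=ori(88.46,th)
g=lean(th,.172,.045); a=R.apply([0,1,0]); print("grasp",g,"approach",a)
tcp=g+.008*a
print("pre"); delta(tcp-.10*a,R); print("final"); delta(tcp,R)
E
```

```text
[0.61481368] 1.6985351101920083 [[-0.4, 0.1], [-3.4, -0.8], [0.6, -2.0], [1.7, -1.8]]
[ 0.63501295 -0.00976581] 1.6252655874845647 [[0.3, 0.8], [-3.3, -0.6], [1.3, -1.3], [1.9, -1.6]]
grasp [ 0.4940843  -0.12754593  0.18645981] approach [ 0.57659799 -0.01550157 -0.81688093]
pre
shift [1.000e-04 9.470e-02 1.144e-01] |0.149| turn [-6.164e-01  9.000e-04  6.000e-04]
final
shift [0.     0.1763 0.0566] |0.185| turn [-6.164e-01  9.000e-04  6.000e-04]
```

```bash
python3 -m crank '0 0.01 0.03 -0.12 0 0; 0 0.03 0.06 -0.25 0 0; 0 0.05 0.09 -0.38 0 0; 0 0.07 0.12 -0.5 0 0; 0 0.09 0.12 -0.616 0.001 0; 0 0.095 0.12 -0.616 0.001 0; 0 0.095 0.12 -0.616 0.001 0'
python3 - <<'E'
from h import *
print(bot.get_obs()["q"].round(1))
th=.62; R=ori(88.46,th); a=R.apply([0,1,0]); delta(lean(th,.168,.038)+.008*a,R)
E
```

```text
time: 6.9
ee_pos: [0.4317, -0.125, 0.254]
tcp_rot: [-125.1, -0.2, 88.4]
wrist_force: [-0.7, -0.1, 0.0]
opening: 0.0683
[-23.9 -42.3 -32.   67.3  12.7 -18.4]
shift [-0.001   0.1032 -0.0048] |0.103| turn [-0.0074 -0.0024  0.0019]
```

```bash
python3 -m crank '-0.001 0.03 -0.005 -0.007 -0.002 0; -0.001 0.055 -0.005 -0.007 -0.002 0; -0.001 0.075 -0.005 -0.007 -0.002 0; -0.001 0.087 -0.005 -0.007 -0.002 0; -0.001 0.096 -0.005 -0.007 -0.002 0; -0.001 0.103 -0.005 -0.007 -0.002 0; -0.001 0.103 -0.005 -0.007 -0.002 0'
python3 - <<'E'
from h import *
print(bot.get_obs()["q"].round(1))
th=.62; R=ori(88.46,th); a=R.apply([0,1,0]); delta(lean(th,.168,.038)+.008*a,R)
cv2.imwrite("pics/s6.png",vision.camera("side")[:,:,::-1])
b=cv2.imread("pics/s6.png")[150:290,180:350]
cv2.imwrite("pics/s6c.png",cv2.resize(b,None,fx=4.2,fy=4.2,interpolation=cv2.INTER_CUBIC))
E
```

```text
time: 7.6
ee_pos: [0.4991, -0.1287, 0.1803]
tcp_rot: [-125.6, 0.0, 88.6]
wrist_force: [0.5, 0.0, 0.1]
opening: 0.0684
[-20.2 -34.7 -36.8  53.7  10.8 -15.4]
shift [0.001  0.004  0.0081] |0.009| turn [0.0019 0.0018 0.0007]
```

View pics/s6c.png

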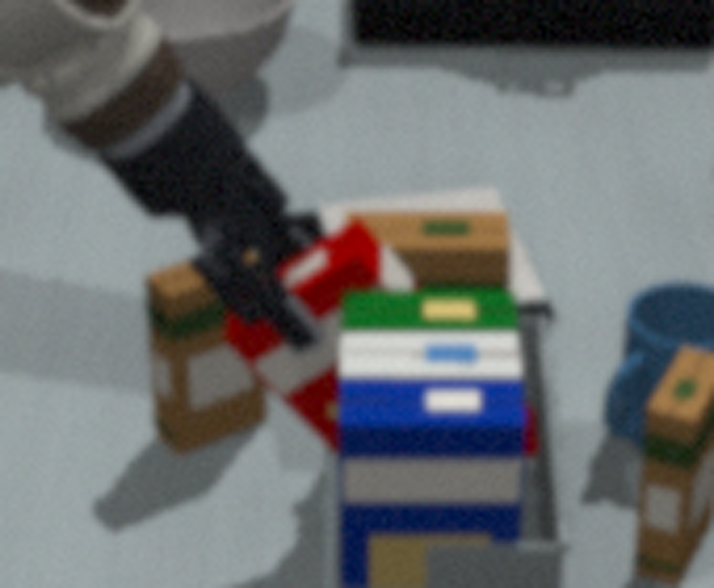

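Picture 10: the fingers straddle the leaning carton, tip at (300,340) and in line with its axis. The neighbours are upright, and the small box at (205,350) is clear behind. I'll nudge slightly forward and close gently.

```bash
python3 -m crank '0 0.002 0.003 0 0 0; 0.001 0.003 0.006 0 0 0; 0.001 0.003 0.006 0 0 0'
python3 -m crank '0 0 0 0 0 0; 0 0 0 0 0 0; 0 0 0 0 0 0; 0 0 0 0 0 0; 0 0 0 0 0 0; 0 0 0 0 0 0' 1 25
```

```text
time: 7.95
ee_pos: [0.4957, -0.1276, 0.175]
tcp_rot: [-125.7, 0.0, 88.6]
wrist_force: [0.3, 0.6, -0.6]
opening: 0.0682
time: 8.55
ee_pos: [0.4962, -0.1278, 0.1755]
tcp_rot: [-125.7, 0.1, 88.6]
wrist_force: [-1.9, -0.4, 4.0]
opening: 0.0447
```

```bash
python3 -m crank '0 0 0 0 0 0; 0 0 0 0 0 0; 0 -0.005 -0.001 0 0 0; 0 -0.014 -0.004 0 0 0; 0 -0.028 -0.009 0 0 0; 0 -0.044 -0.014 0 0 0; 0 -0.06 -0.019 0 0 0; 0 -0.076 -0.024 0 0 0' 1 95
python3 - <<'E'
from h import *
o=bot.get_obs();print(o["q"].round(1),o["torque"].round(2))
cv2.imwrite("pics/s7.png",vision.camera("side")[:,:,::-1])
b=cv2.imread("pics/s7.png")[120:290,170:370]
cv2.imwrite("pics/s7c.png",cv2.resize(b,None,fx=3.5,fy=3.5,interpolation=cv2.INTER_CUBIC))
E
```

```text
time: 9.35
ee_pos: [0.4704, -0.1268, 0.2511]
tcp_rot: [-125.6, 0.0, 88.6]
wrist_force: [-0.2, 0.5, -3.9]
opening: 0.0437
[-21.5 -37.6 -30.4  63.3  11.5 -16.6] [0.04 1.06 0.04]
```

View pics/s7c.png

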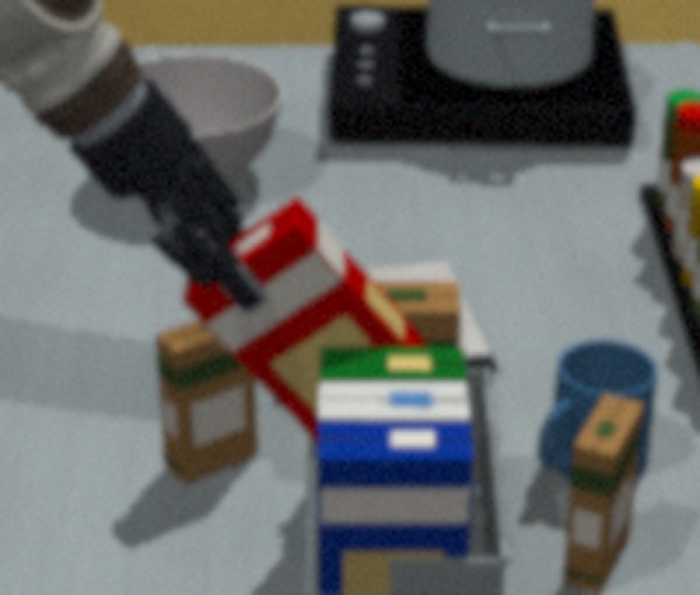

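Picture 11: the carton rises in the grip at about the same angle, top-front corner at (190,297), and the neighbours have not moved. I'll keep lifting and turn it upright.

```bash
python3 - <<'E'
from h import *
delta([.465,-.127,.42],ori(88.6))
E
python3 -m crank '0 -0.016 -0.012 0 0 0; 0 -0.033 -0.023 0 0 0; 0 -0.049 -0.035 0.05 0 0; 0 -0.065 -0.046 0.15 0 0; 0 -0.081 -0.058 0.25 0 0; 0 -0.098 -0.07 0.35 0 0; 0 -0.114 -0.081 0.45 0 0; 0 -0.13 -0.09 0.55 0 0'
python3 - <<'E'
from h import *
o=bot.get_obs();print(o["q"].round(1),o["torque"].round(2))
delta([.465,-.127,.42],ori(88.6))
E
```

```text
shift [-0.0004 -0.1375 -0.0922] |0.166| turn [ 6.252e-01 -2.000e-04 -1.900e-03]
time: 10.2
ee_pos: [0.4686, -0.1268, 0.4098]
tcp_rot: [-94.0, 0.1, 88.6]
wrist_force: [-0.0, 0.1, -2.7]
opening: 0.0439
[-1.570e+01 -1.000e-01  2.430e+01  1.105e+02  9.000e-01 -1.420e+01] [0.04 0.11 0.02]
shift [-0.0003 -0.0104  0.0028] |0.011| turn [ 0.0694 -0.0004 -0.001 ]
```

Run:
```python
from h import *
g=np.array([.4962,-.1278,.1755])
for th in(.6,.62,.64):
    r=least_squares(lambda v:(lean(th,v[0],v[1])-g)[[0,2]],[.16,.04]).x; print(th,"TCP s,w",r.round(4))
w=.043; c=w-.0525
delta(T(PAN,[[c,0,.42]])[0],ori(99.46)); print(T(PAN,[[c,0,.42]])[0])
```

```text
0.6 TCP s,w [0.1617 0.0391]
0.62 TCP s,w [0.1619 0.0409]
0.64 TCP s,w [0.1621 0.0427]
shift [ 0.3138 -0.0035 -0.1013] |0.330| turn [ 0.0691 -0.1899 -0.0076]
[0.57712934 0.18443773 0.42      ]
```

```bash
python3 -m crank '0 -0.01 0 0.03 0 0; 0.02 -0.01 -0.006 0.069 0 0; 0.05 -0.01 -0.016 0.069 -0.03 0; 0.085 -0.01 -0.027 0.069 -0.05 0; 0.12 -0.01 -0.038 0.069 -0.08 0; 0.155 -0.01 -0.05 0.069 -0.1 0; 0.19 -0.01 -0.06 0.069 -0.13 0; 0.225 -0.01 -0.073 0.069 -0.15 0'
python3 -m crank '0.03 0 -0.01 0 -0.02 0; 0.055 0 -0.018 0 -0.03 0; 0.075 0 -0.024 0 -0.04 0; 0.085 0 -0.028 0 -0.045 0; 0.088 0 -0.028 0 -0.045 0; 0.088 0 -0.028 0 -0.045 0'
python3 - <<'E'
from h import *
o=bot.get_obs();print(o["q"].round(1))
delta(T(PAN,[[-.0105,0,.42]])[0],ori(99.46))
for n in("side","top"): cv2.imwrite(f"pics/{n}8.png",vision.camera(n)[:,:,::-1])
E
```

```text
time: 11.0
ee_pos: [0.5464, 0.0979, 0.4239]
tcp_rot: [-90.2, 0.4, 97.2]
wrist_force: [1.1, -0.9, -2.6]
opening: 0.0438
time: 11.6
ee_pos: [0.5631, 0.1869, 0.4234]
tcp_rot: [-90.2, 0.4, 99.7]
wrist_force: [0.4, -0.3, -3.1]
opening: 0.0445
[ 18.6  23.   53.6 120.5  -0.4   8.8]
shift [-0.0048  0.0035 -0.0124] |0.014| turn [ 0.0027  0.0046 -0.007 ]
```

```bash
python3 -m crank '-0.002 0.01 -0.005 0 0 -0.003; -0.005 0.04 -0.012 0.003 0.005 -0.007; -0.005 0.075 -0.012 0.003 0.005 -0.007; -0.005 0.11 -0.012 0.003 0.005 -0.007; -0.005 0.145 -0.012 0.003 0.005 -0.007; -0.005 0.175 -0.012 0.003 0.005 -0.007; -0.005 0.2 -0.012 0.003 0.005 -0.007; -0.005 0.21 -0.012 0.003 0.005 -0.007'
python3 -m crank '0 0 0 0 0 0; 0 0 0 0 0 0'
cat >> h.py <<'E'
def redhull(n,roi):
    im=vision.camera(n); x0,y0,x1,y1=roi; h=cv2.cvtColor(im[y0:y1,x0:x1],cv2.COLOR_RGB2HSV)
    m=(((h[...,0]<8)|(h[...,0]>172))&(h[...,1]>130)&(h[...,2]>50)).astype(np.uint8)
    k,l,st,_=cv2.connectedComponentsWithStats(m); 
    keep=np.isin(l,[i for i in range(1,k) if st[i,4]>40])
    ys,xs=np.nonzero(keep); return cv2.convexHull(np.c_[xs+x0,ys+y0].astype(np.float32))[:,0],im
def box(x,y,z,yaw,pitch,roll):  # x,y,z: centre of the foot
    L=np.array([[a,b,c] for a in(-.0525,.0525) for b in(-.0225,.0225) for c in(0,.19)])
    return Ro.from_euler("xyz",[roll,pitch,yaw]).apply(L)+[x,y,z]
E
python3 - <<'E'
from h import *
print(bot.get_obs()["q"].round(1)); delta(T(PAN,[[-.0105,0,.206]])[0],ori(99.46))
B=box(.5865,.186,.044,.165,0,0)
out=[]
for n in("side","top"):
    u=proj(n,B); r=[int(u[:,0].min()-25),int(u[:,1].min()-25),int(u[:,0].max()+25),int(u[:,1].max()+25)]
    h,im=redhull(n,r); print(n,r,"pred hull",cv2.convexHull(u.astype(np.float32))[:,0].round(0).tolist(),"obs",cv2.approxPolyDP(h.reshape(-1,1,2),2,True)[:,0].tolist())
    cx,cy=u.mean(0).astype(int); a=im[max(0,cy-60):cy+60,max(0,cx-55):cx+55,::-1].copy()
    out.append(cv2.resize(a,(400,436),interpolation=cv2.INTER_CUBIC))
    cv2.imwrite(f"pics/{n}9.png",im[:,:,::-1])
cv2.imwrite("pics/c9.png",np.hstack(out))
E
```

```text
time: 12.5
ee_pos: [0.5756, 0.1816, 0.2113]
tcp_rot: [-89.8, 0.0, 99.4]
wrist_force: [-0.8, 0.8, -3.2]
opening: 0.044
time: 12.7
ee_pos: [0.5769, 0.1826, 0.2153]
tcp_rot: [-90.1, -0.0, 99.4]
wrist_force: [0.9, -0.5, -2.5]
opening: 0.0435
[17.6 12.1 15.1 92.8  0.   8.1]
shift [0.0017 0.0093 0.0005] |0.009| turn [ 0.0018 -0.0009  0.0005]
side [238, 121, 325, 234] pred hull [[300.0, 153.0], [298.0, 206.0], [267.0, 209.0], [264.0, 202.0], [264.0, 149.0], [297.0, 147.0]] obs [[297.0, 144.0], [300.0, 149.0], [299.0, 198.0], [268.0, 198.0], [264.0, 148.0]]
top [167, 149, 249, 251] pred hull [[225.0, 224.0], [209.0, 226.0], [198.0, 217.0], [193.0, 177.0], [210.0, 175.0], [220.0, 190.0]] obs [[221.0, 222.0], [218.0, 219.0], [219.0, 213.0], [222.0, 213.0]]
```

View pics/c9.png

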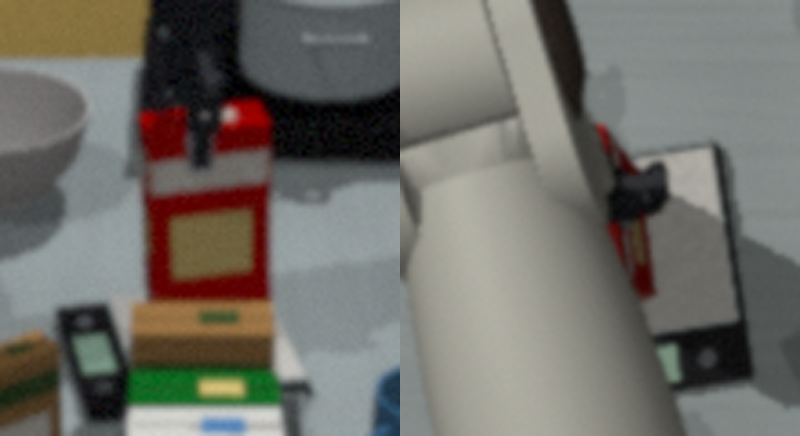

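Picture 12, the last: side view shows the carton upright above the scale, edges x≈145 to 270 in the crop. Its foot is hidden by the brown carton. The top view shows it over the plate. I'll quantify the tilt by fitting the silhouette.

```bash
cat >> h.py <<'E'
def sil(h,v,yaw,S=8,rmax=197,x0=240,y0=125):
    a=np.zeros((80*S,90*S),np.uint8);b=a.copy()
    f=lambda q:np.int32((np.float32(q)+.5-[x0,y0])*S)
    cv2.fillConvexPoly(a,f(h),1)
    u=proj("side",box(v[0],v[1],v[2],yaw,v[3],0)).astype(np.float32)
    cv2.fillConvexPoly(b,f(cv2.convexHull(u)[:,0]),1)
    c=int((rmax+.5-y0)*S); a[c:]=0;b[c:]=0
    return 1-(a&b).sum()/(a|b).sum()
E
python3 - <<'E'
from h import *
from scipy.optimize import minimize
hs=[redhull("side",[238,121,325,234])[0] for _ in range(3)]
for h in hs:
    r=minimize(lambda d:sil(h,np.array([.5868,.186,.0535,0])+d*[.01,.01,.01,.05],.165),[0,0,0,0],method="Nelder-Mead",options=dict(initial_simplex=np.vstack([np.zeros(4),np.eye(4)]),maxiter=300))
    print((np.array([.5868,.186,.0535,0])+r.x*[.01,.01,.01,.05]).round(4),r.fun)
    print([round(sil(h,[.5868,.184,.0535,p],.165),3) for p in(-.09,-.06,-.03,0,.03,.06,.09)])
o=bot.get_obs();print(o["ee_pos"].round(4),o["torque"].round(3),o["wrist_force"].round(2))
E
```

```text
[ 0.5971  0.2173  0.0406 -0.0518] 0.02245285927143814
[np.float64(0.205), np.float64(0.156), np.float64(0.107), np.float64(0.057), np.float64(0.072), np.float64(0.112), np.float64(0.153)]
[ 0.5888  0.1914  0.0515 -0.0069] 0.040393722722629755
[np.float64(0.203), np.float64(0.154), np.float64(0.104), np.float64(0.055), np.float64(0.071), np.float64(0.111), np.float64(0.152)]
[0.588  0.1955 0.0496 0.0014] 0.041753811901227955
[np.float64(0.204), np.float64(0.154), np.float64(0.104), np.float64(0.055), np.float64(0.071), np.float64(0.11), np.float64(0.152)]
[0.5769 0.183  0.2147] [-0.009  0.042 -0.027] [-0.48 -0.39 -2.61]
```

```bash
python3 -m crank '0.001 0.008 0 0 0 0; 0.002 0.014 0 0 0 0; 0.002 0.018 0 0 0 0; 0.002 0.02 0 0 0 0; 0.002 0.021 0 0 0 0; 0.002 0.022 0 0 0 0'
python3 -m crank '0 0.001 0 0 0 0; 0 0.002 0 0 0 0; 0 0.003 0 0 0 0'
python3 -m crank '0 0.001 0 0 0 0; 0 0.002 0 0 0 0; 0 0.002 0 0 0 0'
```

```text
time: 13.55
ee_pos: [0.5763, 0.1849, 0.1917]
tcp_rot: [-90.0, -0.0, 99.4]
wrist_force: [-0.7, -0.3, -2.9]
opening: 0.0443
time: 13.85
ee_pos: [0.5764, 0.1849, 0.1888]
tcp_rot: [-90.0, -0.0, 99.4]
wrist_force: [2.2, 0.6, 6.1]
opening: 0.0441
time: 14.15
ee_pos: [0.5767, 0.1849, 0.1887]
tcp_rot: [-90.2, -0.0, 99.4]
wrist_force: [-0.6, -1.3, 9.8]
opening: 0.0438
```

```bash
python3 -m crank '0 -0.001 0 0 0 0; 0 -0.0015 0 0 0 0; 0 -0.0015 0 0 0 0; 0 -0.0015 0 0 0 0' 1 20
python3 - <<'E'
from h import *
from scipy.optimize import minimize
o=bot.get_obs();print(o["torque"].round(3),o["wrist_force"].round(2))
for k in range(2):
    h=redhull("side",[238,121,325,234])[0]
    print([round(sil(h,[.587,.186,.024,p],.165),3) for p in(-.06,-.04,-.02,0,.02,.04,.06)])
E
```

```text
time: 14.55
ee_pos: [0.5765, 0.1849, 0.1888]
tcp_rot: [-90.1, -0.0, 99.4]
wrist_force: [0.8, -1.4, 5.3]
opening: 0.0439
[-0.159  0.207 -0.032] [ 0.85 -1.38  5.29]
[np.float64(0.169), np.float64(0.133), np.float64(0.095), np.float64(0.074), np.float64(0.08), np.float64(0.107), np.float64(0.134)]
[np.float64(0.169), np.float64(0.133), np.float64(0.095), np.float64(0.073), np.float64(0.08), np.float64(0.106), np.float64(0.133)]
```

```bash
python3 -m crank '0 0 0 0 0 0; 0 0 0 0 0 0; 0 0 0 0 0 0; 0 0 0 0 0 0; 0 0 0 0 0 0' -0.6 20
python3 -m crank '0 -0.01 0 0 0 0; 0 -0.03 0 0 0 0; 0 -0.06 0 0 0 0; 0 -0.1 0 0 0 0; 0 -0.14 0 0 0 0; 0 -0.18 0 0 0 0; 0 -0.2 0 0 0 0; 0 -0.2 0 0 0 0'
python3 - <<'E'
from h import *
h=redhull("side",[238,121,325,234])[0]
print("hull",cv2.approxPolyDP(h.reshape(-1,1,2),2,True)[:,0].tolist(),"pred",proj("side",box(.5865,.186,.024,.165,0,0)).round(0).tolist())
print([round(sil(h,[.587,.186,.024,p],.165),3) for p in(-.06,-.04,-.02,0,.02,.04,.06)])
delta([.45,.25,.4],ori(99.4)); delta([.35,-.0,.4],ori(99.4))
E
```

```text
time: 15.15
ee_pos: [0.5762, 0.1849, 0.188]
tcp_rot: [-90.0, -0.0, 99.4]
wrist_force: [-0.2, 0.1, -0.5]
opening: 0.0683
time: 15.95
ee_pos: [0.5764, 0.1849, 0.392]
tcp_rot: [-90.3, -0.1, 99.4]
wrist_force: [-0.0, 0.5, -0.8]
opening: 0.0682
hull [[298.0, 152.0], [302.0, 158.0], [299.0, 198.0], [267.0, 198.0], [265.0, 155.0]] pred [[267.0, 214.0], [266.0, 162.0], [264.0, 207.0], [264.0, 155.0], [298.0, 211.0], [300.0, 159.0], [295.0, 204.0], [297.0, 152.0]]
[np.float64(0.213), np.float64(0.18), np.float64(0.142), np.float64(0.105), np.float64(0.067), np.float64(0.058), np.float64(0.08)]
shift [ 0.0849 -0.0105  0.1142] |0.143| turn [0.0031 0.0007 0.0007]
shift [-0.1453 -0.0111  0.2539] |0.293| turn [0.0031 0.0007 0.0007]
```

```bash
python3 -m crank '0.03 0 0.035 0 0 0; 0.06 0 0.07 0 0 0; 0.09 0 0.105 0 0 0; 0.12 0 0.14 0 0 0; 0.15 0 0.175 0 0 0; 0.18 0 0.21 0 0 0; 0.21 0 0.245 0 0 0; 0.24 0 0.28 0 0 0'
python3 -m crank '0.03 0 0.04 0 0 0; 0.03 0 0.04 0 0 0; 0.03 0 0.04 0 0 0; 0.03 0 0.04 0 0 0'
python3 - <<'E'
from h import *
h=redhull("side",[238,121,325,234])[0]
ht,im=redhull("top",[165,140,255,255]); cv2.imwrite("pics/top10.png",im[:,:,::-1])
print("top obs",cv2.approxPolyDP(ht.reshape(-1,1,2),1.5,True)[:,0].tolist())
print("top pred",proj("top",box(.5865,.186,.024,.165,0,0)).round(1).tolist())
print("side obs",cv2.approxPolyDP(h.reshape(-1,1,2),1.5,True)[:,0].tolist())
# mask of the top camera's top face compared: joint fit x,y,yaw,pitch by hull IoU
from scipy.optimize import minimize
def iou(n,h,v,rmax,S=6):
    x0,y0=160,120; a=np.zeros((140*S,160*S),np.uint8);b=a.copy(); f=lambda q:np.int32((np.float32(q)+.5-[x0,y0])*S)
    cv2.fillConvexPoly(a,f(h),1); cv2.fillConvexPoly(b,f(cv2.convexHull(proj(n,box(v[0],v[1],.024,v[2],v[3],v[4])).astype(np.float32))[:,0]),1)
    c=int((rmax+.5-y0)*S); a[c:]=0;b[c:]=0; return 1-(a&b).sum()/(a|b).sum()
sc_=np.array([.01,.01,.05,.05,.05]);b0=np.array([.5865,.186,.165,0,0])
for tag,m in(("upright",[1,1,1,0,0]),("free",[1,1,1,1,1])):
    k=np.flatnonzero(m); 
    def F(d):
        v=b0.copy(); v[k]+=d*sc_[k]; return iou("side",h,v,197)+iou("top",ht,v,400)
    r=minimize(F,np.zeros(len(k)),method="Nelder-Mead",options=dict(initial_simplex=np.vstack([np.zeros(len(k)),np.eye(len(k))]),maxiter=400))
    v=b0.copy(); v[k]+=r.x*sc_[k]; print(tag,v.round(4),r.fun)
for n in("side","top"):   # change outside, tested on rack/others
    a=cv2.imread(f"pics/{n}0.png").astype(int); c=vision.camera(n)[:,:,::-1].astype(int)
    d=(cv2.GaussianBlur(np.abs(a-c).max(2).astype(np.float32),(5,5),0)>30).astype(np.uint8)
    q,l,st,_=cv2.connectedComponentsWithStats(d); print(n,[s.tolist() for s in st[1:] if s[4]>25])
E
```

```text
time: 16.8
ee_pos: [0.2587, 0.3759, 0.3872]
tcp_rot: [-90.0, 0.0, 99.4]
wrist_force: [0.0, 0.7, 0.5]
opening: 0.0682
time: 17.2
ee_pos: [0.2167, 0.3983, 0.3876]
tcp_rot: [-90.0, 0.0, 99.4]
wrist_force: [-0.6, 0.1, -1.0]
opening: 0.068
top obs [[223.0, 222.0], [210.0, 224.0], [199.0, 215.0], [195.0, 178.0], [211.0, 177.0]]
top pred [[225.4, 225.1], [216.4, 215.3], [210.4, 227.3], [199.3, 217.9], [220.8, 191.0], [211.3, 176.4], [206.0, 193.3], [194.4, 179.0]]
side obs [[299.0, 152.0], [302.0, 158.0], [299.0, 198.0], [267.0, 198.0], [265.0, 155.0]]
upright [0.5929 0.1914 0.2712 0.     0.    ] 0.207556821304559
free [ 0.5933  0.1968  0.2028 -0.0237  0.047 ] 0.13975074019129086
side [[31, 0, 38, 24, 387], [40, 0, 82, 91, 3463], [113, 0, 61, 112, 2975], [142, 0, 32, 7, 128], [0, 20, 27, 8, 122], [3, 26, 8, 24, 71], [44, 148, 10, 28, 117], [265, 151, 38, 51, 1780], [76, 172, 19, 15, 154], [8, 178, 16, 7, 50], [94, 182, 8, 9, 45], [103, 182, 37, 26, 348], [0, 189, 53, 40, 533], [83, 193, 19, 44, 410], [261, 208, 42, 13, 480], [109, 215, 25, 31, 442], [247, 236, 11, 8, 77], [25, 240, 22, 9, 137], [0, 283, 20, 22, 242], [30, 295, 39, 22, 279], [239, 302, 8, 10, 50], [18, 323, 13, 14, 65]]
top [[194, 175, 52, 57, 1953], [313, 184, 23, 48, 845], [249, 207, 19, 41, 531], [355, 249, 10, 6, 38], [0, 330, 164, 90, 7248], [207, 372, 77, 48, 1646], [126, 382, 119, 38, 1892], [292, 403, 21, 13, 124]]
```

Run:
```python
from h import *
h=redhull("side",[238,121,325,234])[0]; t=redhull("top",[165,140,255,255])[0]
for q in(h,t): print(cv2.approxPolyDP(q.reshape(-1,1,2),1.5,True)[:,0].tolist())
print(bot.get_obs()["time"],bot.job_done())
```

```text
[[299.0, 152.0], [302.0, 158.0], [299.0, 198.0], [267.0, 198.0], [265.0, 155.0]]
[[222.0, 223.0], [210.0, 224.0], [199.0, 215.0], [195.0, 178.0], [211.0, 177.0], [222.0, 211.0]]
the job is handed in; nothing more can be done
17.5 None
```

The red carton is standing on the scale's plate and the job is handed in, at 17.5 s of robot time.

**What I did:**
- **Tipping:** I pulled the carton forward from behind its top back edge with the closed fingers, until it leaned on the rail by itself at about 0.62 rad.
- **Lifting:** I gripped the part that stuck out across its thickness, lifted it clear and turned it upright.
- **Placing:** I lowered it until it touched the plate, with at most about 10 N on the wrist, then released it and moved the arm away.

**Last checks:**
- **Standing:** the carton's outline stayed the same to within a pixel after release, and the wrist force was back near zero.
- **Position:** the corner positions put it roughly 3–5 mm behind the plate's centre. I left that alone.
- **Surroundings:** comparing pictures from before and after, I saw no sign that the other cartons or counter items had moved. The differences fit the robot, the red carton, its empty slot, the scale and the shadows.

**Checks that disagreed:** the outline fits after release were poor, with 6–10% mismatch per view. One gave up to 2.7° of lean, and two put the carton 6–11 mm from the plate's centre. I put this down to the colour mask losing the carton's edges, because the brown carton hides the foot from the side camera. I had no pictures left to view, so I did not look at the final state directly.

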